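# Lock the trimmer away under its cam-latched cover

### The job

The trimmer is already lying in its locker on the pale blue shelf: slide the cover fully shut over it first, then swing the red handle round over its cam until it drops down into the low notch and locks the cover. Leave the handle down in the notch and the trimmer inside, let go, and do not disturb the jar, soap dish, comb or mirror.

Things in the scene. Friction and masses are not known exactly. Their poses are not given: they have to be found in the camera images.
- locker: White locker 100 (its x) x 300 (its y, -170 to +130) x 56 mm high, fixed on the shelf, whose top is 50 mm above the work surface. Origin on its underside, z up. Open well with the trimmer at y -62 to +114; flat parking deck for the cover at y -170 to -62. Side walls (outer faces x = +-50) end at z = 56, 2 mm above the cover.
- pivot (a point): Point fixed to the locker on the handle's vertical axis, locker x = 85, y = 30, z = 69 mm (level of the handle's underside before it is turned); axes as the locker's. Around this axis stands a grey pod, radius 38, 46 mm high, joined to the locker's +x side, with an aluminium cam ring (radius 15 to 33 mm, top at most z = 63).
- cover (a joint): Sliding frosted cover 86 x 175 x 5 mm, top face at locker z = 54 mm. Value: how far it is open, m: 0 = fully shut against its stop, up to 0.105. It opens towards the locker's -y and is shut by pushing towards +y. About 1.2 N of sliding friction, no spring: it stays where it is left.
- rib (a point): Centre of the blue upright rib on the cover by which it is pushed: 50 wide (locker x), 8 thick (locker y), 24 mm high, locker z = 54 to 78 mm; it moves with the cover and is at locker y = -45 mm when the cover is shut.
- lug (a point): Centre of the blue lug on the cover, 12 (locker x) x 8 (y) x 34 mm high, at locker x = 29 mm, and y = 44 mm when the cover is shut. The handle dropped in its notch lies beside the lug's -y side and so keeps the cover from opening. A handle put in the notch while the cover is open blocks the lug from coming home.
- latch (a joint): Angle of the red handle, rad, growing clockwise from above; its direction, counter-clockwise from the locker's +x, is -1.309 - value. 0 to 0.4: beside the cover, level; 0.4 to 1.36 it climbs the cam; crest to 1.65; notch at 1.833 (across the cover, along locker -x); hard stop 1.885. Turned by some 1 to 4 N at 70 mm from the axis; free to be left anywhere, may slip back on the ramp.
- latch_lift (a joint): Height of the handle against its spring (about 10 N downwards), m: 0 before turning, +0.007 on the crest of the cam, -0.005 when it has dropped in the notch. The arm's underside is at locker z = 69 mm + this value.
- grip (a point): Centre of the upright round knob at the handle's end (radius 9, 30 mm high), 95 mm from the axis; its x axis points outward along the handle. The handle's arm is a bar 12 wide and 12 mm high from the axis to 86 mm out, its underside level with the knob's.
- trimmer_center (a point): Black trimmer 36 x 150 x 30 mm with a press button, loose, lying in the well along the locker's y; point half-way up at the middle of its length. Its top stays 13 mm under the cover.
- jar_center (a point): Frosted glass jar with aluminium screw lid, diameter 70, height 82 mm, standing on the shelf beyond the locker's +y end; point at its centre.
- dish_center (a point): Stainless steel soap dish 85 x 115 x 22 mm on the shelf beyond the locker's -y end; point at its centre.
- comb_center (a point): White comb 29 x 160 x 5 mm lying on the shelf along the locker's -x side; point at its centre.
- mirror_base (a point): Small round magnifying mirror, 142 mm tall with 88 mm glass on a foot of diameter 76 mm, beyond the locker's +y end; point at the middle of its foot, 4 mm up.
There are look-alikes about, which are no part of the job. Of the things shaped like the part that bears trimmer_center, the black one is meant.

How it is judged (in metres and radians):
On the way, in this order (a step that is already met when the one before it is completed fails the run):
1. the cover is fully shut while the handle is not yet in the notch (value of joint cover below 0.004 m and value of joint latch_lift above -0.002 m), for 0.1 s.
2. the handle has dropped into the low notch with the cover shut (value of joint cover below 0.004 m and value of joint latch above 1.74 rad and value of joint latch_lift below -0.003 m), for 0.2 s.
At the end, for the whole second after the job is handed in: The cover is open by less than 4 mm, the handle is at rest at more than 1.74 rad and at least 3 mm below its starting level (in the notch), the trimmer lies in the well, and jar, soap dish, comb and mirror are within 30 mm of where they were (all of step 2 and velocity of joint latch between -0.05 and 0.05 rad/s and z of trimmer_center in the frame of locker between 0 and 0.045 m and distance of each of jar_center, dish_center, comb_center, mirror_base from where it was at the start of the episode below 0.03 m); the robot touches nothing.
It fails at once if the jar is pushed more than 30 mm or tipped over (distance of jar_center from where it was at the start of the episode above 0.03 m or angle between jar_center's own z axis and vertical above 0.5 rad).
It fails at once if the soap dish is pushed more than 30 mm or tipped over (distance of dish_center from where it was at the start of the episode above 0.03 m or angle between dish_center's own z axis and vertical above 0.5 rad).
It fails at once if the comb is pushed more than 30 mm or tipped over (distance of comb_center from where it was at the start of the episode above 0.03 m or angle between comb_center's own z axis and vertical above 0.5 rad).
It fails at once if the mirror is pushed more than 30 mm or tipped over (distance of mirror_base from where it was at the start of the episode above 0.03 m or angle between mirror_base's own z axis and vertical above 0.5 rad).
It also fails if it takes over 53 s, if anything falls off the work surface, if the arm or the gripper's body presses on something with over 40 N, if the wrist force passes 120 N, or if a joint passes its speed limit or range.

### The arm

A 6-joint arm with a two-finger parallel gripper is mounted at the origin on the work surface. World frame = base frame: x ahead of the robot, y to its left, z up, the work surface at z = 0. Lengths are in mm, angles in rad, forces in N, time in s.
With the tool pointing down it reaches from about 225 to 725 mm from the base axis. Payload 3.1 kg.
Tool frame: the origin (TCP) lies on the mounting face of the last link; the fingertips stand 173 mm ahead of it and the grasp point (between the pads) lies 155 mm ahead of it; z points along the fingers, y is the direction in which the jaws open and shut (so a half turn about z gives the same grasp; the last joint's range is limited). The gripper opens to 85 mm and grips with 20 to 120 N. Pads are 22 mm wide; open, the fingers measure 114 mm over their backs; the gripper's body (76 mm by 85 mm) begins 54 mm behind the grasp point. The pads swing forward as they close: fully open they stand 13 mm farther back than shut.
Start: joints at [1.084, 0.048, 0.099, 1.622, 0, 1.443], TCP at [184.361, 491.558, 404.712] pointing down, gripper open.
Joint ranges: [-2.91, 2.91], [-0.99, 1.94], [-1.21, 1.42], [-2.12, 2.29], [-1.49, 1.47], [-3.14, 3.14]. Speed limits (rad/s): [2.79, 2.79, 3.14, 3.14, 3.14, 3.14].

### API

Orientations are given as a rotation vector (axis times angle).
In Python, from bench import * gives the robot as it stands.
- The arm moves only by the shell command python3 -m inch 'ROWS' [FORCE]. ROWS is a JSON object of lists of equal length, an entry for each row: "turn": the turn, a rotation vector about the tool's x, y, z in units of 60 degrees (1.0 is 60 degrees), a list of three; "xyz": the shift along the tool's x, y, z in units of 0.15 m (1.0 is 0.15 m), a list of three; "jaw": the opening, from -1 (shut) to 1 (fully open). In form: {"turn": [[ax, ay, az], ...], "xyz": [[x, y, z], ...], "jaw": [jaw, ...]}. A call has 1 to 10 rows; each row is the pose to reach, as a shift and turn from the pose commanded when the call began, along the tool's axes at that moment; what a row does not reach only later rows make up. A row lasts 1/8 s, in which the tool goes at most 62.5 mm and 10.7 degrees, less where a joint would pass 70% of its speed; a pose out of reach is approached as far as the arm can. A call with a number of a shift or a turn outside -1 to 1 is refused whole. A call with a gripper value outside its range is refused whole. The fingers move at their own pace and stop on an object; FORCE is the grip in N (left out, the last holds). Time passes only in rows, so rows that repeat a pose let the fingers close. It gives the time, the measured TCP pose, the force and the opening at its end, in the units of the state.
- get_state(): the state, without advancing time (a new reading comes with each control period).
- capture(name): name is "scene" or "top"; returns the picture (480x640x3 uint8, red, green, blue); there is no depth.
- camera_params(name): a dict with "fx", "fy", "cx", "cy" (pixels), "R" (3x3) and "t" (3): a world point X has camera coordinates R X + t. Camera axes: x right, y down, z forward; pixel columns grow to the right and rows downward; lengths in mm; the calibration is good to about 2 mm. A picture is of the moment at which its call begins. camera_params takes no time and is no camera call.
- hand_in(): hands the job in, once; it reports no verdict.
Trained networks look in the newest picture that a camera, given by its name, has taken for a name from the list of things; names that differ only in an ending like _2 or _b are one class to them, and where a whole thing is asked for, a point or a joint stands for the part that bears it (a point fixed in the world has none). Each returns a list of dicts, best first, with "p" (0 to 1); they miss things now and then, are a little off and sometimes report something else, mostly with a low value. They report only what shows in the picture. A call takes as long as a camera call. They do not tell look-alikes from the thing itself.
- look_for(camera, label): "box" ([left, top, right, bottom] in pixels, round what is visible of it).
- pinpoint(camera, label): "pixel" ([column, row] in pixels: a listed point, or the origin of a listed thing).
The state is a dict: "clock": time; "joint_pos": joint angles; "dq": joint speeds; "tau": joint torques, N m; "position": TCP position; "tool_rot": TCP orientation; "ft_force": force on the tool from outside, world axes, zero at the start; "torque": the same for the moment, N m; "grip_width": opening from 0.0 (shut) to 1.0 (fully open).
Only numpy, scipy, OpenCV 4.12 (cv2) and the standard library are available. Lean on these libraries where they do the work, as an engineer would, in place of code of your own. Each camera call takes 0.05 s, during which the arm holds its last target.

## Working session

There is one attempt and no reset: what is moved stays moved. The work goes in short steps, Python scripts to look and compute and a shell command to move; the robot and the scene stay as the last step left them, time stands still between calls to the robot, and variables do not carry over. Pictures are saved under pics/ and viewed, and the job is handed in when it is done.

```bash
mkdir -p pics; ls
cat > h.py <<'E'
from bench import *
import numpy as np, cv2, json
from scipy.spatial.transform import Rotation as Ro
def save(n,f,im=None):
    im=capture(n) if im is None else im
    cv2.imwrite('pics/'+f,im[:,:,::-1]); return im
E
python3 - <<'E'
from h import *
for n in ('scene','top'):
    save(n,n+'0.png'); p=camera_params(n); print(n,{k:np.round(v,3).tolist() for k,v in p.items()})
for n in ('scene','top'):
    for l in ('locker','rib','lug','grip','pivot','trimmer_center'):
        print(n,l,[(np.round(d['pixel']).tolist(),round(d['p'],2)) for d in pinpoint(n,l)][:4])
print(get_state())
E
```

```text
pics
scene {'fx': 486.323, 'fy': 486.323, 'cx': 319.836, 'cy': 245.291, 'R': [[-0.646, 0.763, 0.016], [0.572, 0.497, -0.652], [-0.506, -0.412, -0.758]], 't': [209.341, -245.359, 1696.89]}
top {'fx': 577.575, 'fy': 577.575, 'cx': 319.231, 'cy': 241.063, 'R': [[-0.028, -0.999, 0.015], [-0.995, 0.027, -0.101], [0.1, -0.018, -0.995]], 't': [114.36, 440.656, 1295.823]}
scene locker [([287.0, 271.0], 0.85)]
scene rib [([259.0, 236.0], 0.82)]
scene lug [([276.0, 256.0], 0.67)]
scene grip [([242.0, 261.0], 0.84)]
scene pivot [([272.0, 276.0], 0.97), ([340.0, 297.0], 0.43)]
scene trimmer_center [([287.0, 184.0], 0.98), ([471.0, 302.0], 0.85), ([441.0, 379.0], 0.84), ([408.0, 246.0], 0.6)]
top locker [([331.0, 195.0], 0.58)]
top rib [([382.0, 187.0], 0.98)]
top lug [([341.0, 176.0], 0.63), ([362.0, 138.0], 0.15)]
top grip [([363.0, 136.0], 0.81)]
top pivot [([320.0, 147.0], 0.71), ([334.0, 193.0], 0.47)]
top trimmer_center [([253.0, 340.0], 0.93), ([138.0, 318.0], 0.77), ([119.0, 208.0], 0.71), ([451.0, 311.0], 0.55)]
{'clock': 0.7, 'joint_pos': array([ 1.08420692e+00,  4.79703907e-02,  9.92511456e-02,  1.62201605e+00,
       -6.57703559e-06,  1.44296194e+00]), 'dq': array([ 4.70991387e-04, -1.32298313e-04,  8.12009533e-04, -6.06625093e-04,
       -5.92445902e-05,  6.14882895e-04]), 'tau': array([-1.09059188e-04, -3.38499641e+01,  3.20054412e+01,  4.68000399e-04,
       -1.74678153e-04,  9.74263976e-07]), 'position': array([184.35906807, 491.55961987, 404.75265535]), 'tool_rot': array([5.60509463e-01, 3.09116130e+00, 8.82618281e-05]), 'ft_force': array([-0.50981711,  0.0613645 ,  0.37887859]), 'torque': array([-0.00502464, -0.06243449,  0.02963574]), 'grip_width': 1.0009317775607336}
```

View pics/scene0.png

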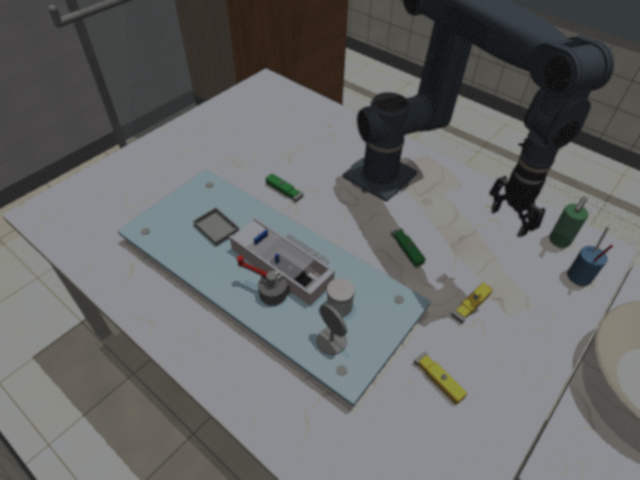

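View pics/top0.png

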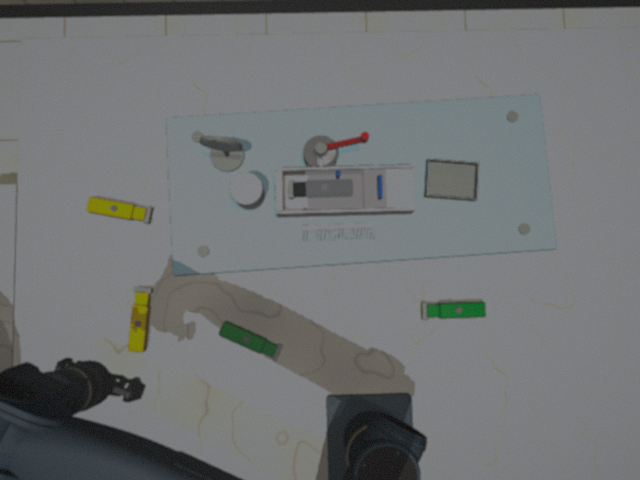

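Run:
```python
import cv2
a=cv2.imread('pics/top0.png'); cv2.imwrite('pics/top0c.png',cv2.resize(a[80:280,220:480],None,fx=3,fy=3,interpolation=cv2.INTER_CUBIC))
a=cv2.imread('pics/scene0.png'); cv2.imwrite('pics/scene0c.png',cv2.resize(a[180:360,180:440],None,fx=3,fy=3,interpolation=cv2.INTER_CUBIC))
```

```text
(no output)
```

View pics/top0c.png

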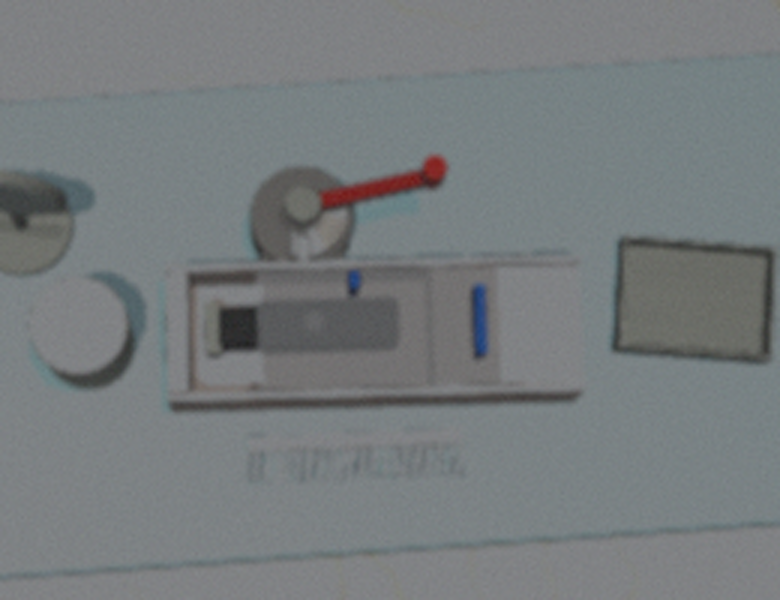

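View pics/scene0c.png

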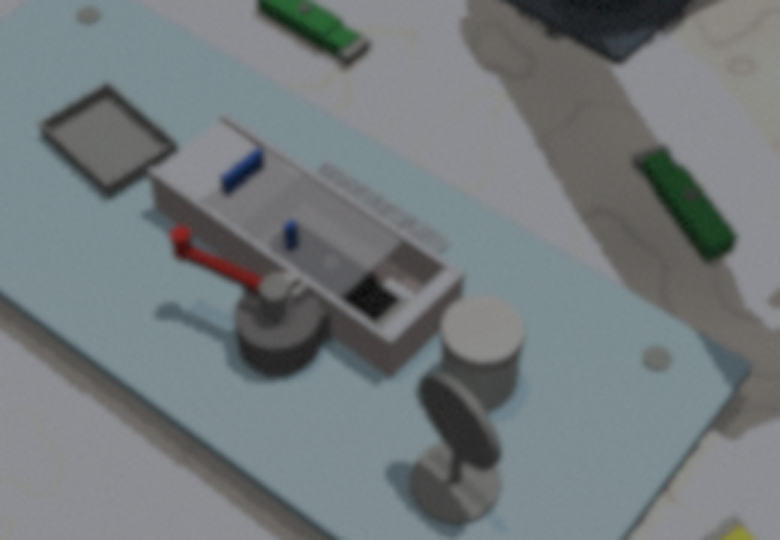

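The black trimmer lies in the locker under the frosted cover, at about top (325,188). The green and yellow ones, top (455,310), (250,340), (120,208) and (140,320), are look-alikes outside it, so I leave them alone. The rib is at top (381,187), the lug at (338,175) and the red knob at (365,136). The jar and mirror are to the left (+y) and the dish is to the right. Next I fit the locker's pose.

```bash
cat > fit.py <<'E'
from h import *
from scipy.optimize import least_squares
def proj(n,X):
    p=camera_params(n); c=np.asarray(p['R'])@X+np.asarray(p['t']); return np.array([p['fx']*c[0]/c[2]+p['cx'],p['fy']*c[1]/c[2]+p['cy']])
def L2W(v,l): 
    c,s=np.cos(v[2]),np.sin(v[2]); return np.array([v[0]+c*l[0]-s*l[1],v[1]+s*l[0]+c*l[1],50+l[2]])
def model(v,cov,lat,lift=0):
    th=-1.309-lat
    return {'locker':(0,0,0),'pivot':(85,30,69),'rib':(0,-45-cov,66),'lug':(29,44-cov,71),'grip':(85+95*np.cos(th),30+95*np.sin(th),84+lift),
     'c1':(50,130,56),'c2':(-50,130,56),'c3':(50,-170,56),'c4':(-50,-170,56)}
E
cat > f0.py <<'E'
from fit import *
c=lambda x,y:(220+x/3,80+y/3); s=lambda x,y:(180+x/3,180+y/3)
obs=[('top','rib',c(480,320)),('top','grip',c(434,168)),('top','pivot',c(303,206)),('top','lug',c(354,281)),
('top','c1',c(166,267)),('top','c2',c(170,403)),('top','c3',c(578,258)),('top','c4',c(580,392)),
('scene','rib',s(243,170)),('scene','grip',s(181,240)),('scene','lug',s(291,235)),('scene','c1',s(390,342)),('scene','c2',s(463,278)),('scene','c3',s(150,176)),('scene','c4',s(224,120))]
f=lambda q:np.concatenate([proj(n,L2W(q[:3],model(q[:3],q[3]*100,q[4])[k]))-o for n,k,o in obs])
r=least_squares(f,[480,100,0,.5,0],loss='soft_l1',x_scale=[100,100,1,1,1]); q=r.x
print(q,'res'); 
for o,e in zip(obs,f(q).reshape(-1,2)): print(o[:2],e.round(1))
v=q[:3]
for k,l in model(v,q[3]*100,q[4]).items(): print(k,L2W(v,l).round(1))
print('R',Ro.from_rotvec(get_state()['tool_rot']).as_matrix().round(4))
for k in ('jar_center','dish_center','comb_center','mirror_base'):
    print(k,[(np.round(d['pixel']).tolist(),round(d['p'],2)) for d in pinpoint('top',k)][:2])
E
python3 f0.py
```

```text
[ 5.46358719e+02  6.57876149e+01 -4.43064777e-03  4.96372730e-01
  4.18609034e-02] res
('top', 'rib') [-0.2  0.8]
('top', 'grip') [-0.6  1.1]
('top', 'pivot') [-0.4  0.6]
('top', 'lug') [-0.   0.8]
('top', 'c1') [-0.7 -1.4]
('top', 'c2') [-1.3 -0.8]
('top', 'c3') [ 0.4 -1.1]
('top', 'c4') [ 1.6 -0.2]
('scene', 'rib') [-0.3  0.2]
('scene', 'grip') [-0.4  1.2]
('scene', 'lug') [-0.4 -0. ]
('scene', 'c1') [-0.2  0.2]
('scene', 'c2') [ 0.5 -1.9]
('scene', 'c3') [-0.9 -2.6]
('scene', 'c4') [ 0.1 -3.3]
locker [546.4  65.8  50. ]
pivot [631.5  95.4 119. ]
rib [545.9 -28.8 116. ]
lug [575.3  60.  121. ]
grip [651.8   2.6 134. ]
c1 [596.9 195.6 106. ]
c2 [496.9 196.  106. ]
c3 [ 595.6 -104.4  106. ]
c4 [ 495.6 -104.   106. ]
R [[-9.363e-01  3.511e-01  0.000e+00]
 [ 3.511e-01  9.363e-01  1.000e-04]
 [-0.000e+00  1.000e-04 -1.000e+00]]
jar_center [([244.0, 190.0], 0.82), ([450.0, 181.0], 0.21)]
dish_center [([450.0, 181.0], 0.71)]
comb_center [([339.0, 231.0], 0.98), ([247.0, 186.0], 0.32)]
mirror_base [([227.0, 155.0], 0.65)]
```

```bash
python3 -m inch '{"turn":[[0,0,0],[0,0,0],[0,0,0],[0,0,0]],"xyz":[[-0.3,-0.22,0.0],[-0.6,-0.44,0.0],[-0.89,-0.65,0.05],[-0.89,-0.65,0.05]],"jaw":[-1,-1,-1,-1]}' 20
python3 -m inch '{"turn":[[0,0,0],[0,0,0],[0,0,0],[0,0,0]],"xyz":[[-0.3,-0.22,0.0],[-0.6,-0.44,0.0],[-0.89,-0.65,0.05],[-0.89,-0.65,0.05]],"jaw":[-1,-1,-1,-1]}'
python3 -m inch '{"turn":[[0,0,0.17],[0,0,0.34],[0,0,0.5],[0,0,0.5]],"xyz":[[-0.3,-0.22,0.0],[-0.6,-0.44,0.0],[-0.89,-0.65,0.05],[-0.89,-0.65,0.05]],"jaw":[-1,-1,-1,-1]}'
cat > go.py <<'E'
# python3 go.py x y ztip yawdeg : needed shift/turn, yawdeg = world dir of tool x
from h import *; import sys
x,y,z,yaw=map(float,sys.argv[1:5]); s=get_state(); R=Ro.from_rotvec(s['tool_rot']).as_matrix()
a=np.radians(yaw); T=np.array([[np.cos(a),np.sin(a),0],[np.sin(a),-np.cos(a),0],[0,0,-1]]).T
T=np.column_stack([[np.cos(a),np.sin(a),0],[np.sin(a),-np.cos(a),0],[0,0,-1]])
d=R.T@(np.array([x,y,z+173])-s['position'])/150; rv=Ro.from_matrix(R.T@T).as_rotvec()/np.radians(60)
print('tip',(s['position']-[0,0,173]).round(1),'clock',round(s['clock'],2),'F',np.round(s['ft_force'],1),'q6',s['joint_pos'][5].round(2),'grip',round(s['grip_width'],2)); print('xyz',d.round(3),'turn',rv.round(3))
E
python3 go.py 546 -62 200 90
```

```text
clock: 1.4
position: [276.5, 351.0, 396.8]
tool_rot: [0.569, 3.089, -0.002]
ft_force: [-0.8, 0.0, -0.2]
grip_width: 0.143
clock: 1.9
position: [367.2, 213.4, 389.2]
tool_rot: [-0.569, -3.089, 0.001]
ft_force: [-0.9, 0.3, -0.0]
grip_width: 0.002
clock: 2.4
position: [457.9, 76.1, 381.4]
tool_rot: [-1.346, -2.838, 0.001]
ft_force: [-0.6, 0.6, -0.5]
grip_width: -0.002
tip [457.9  76.1 208.4] clock 2.4 F [-0.6  0.6 -0.5] q6 0.91 grip -0.0
xyz [-1.085 -0.127  0.055] turn [-0.001 -0.     0.654]
```

```bash
python3 -m inch '{"turn":[[0,0,0.17],[0,0,0.34],[0,0,0.51],[0,0,0.654],[0,0,0.654]],"xyz":[[-0.3,-0.05,0.0],[-0.6,-0.1,0.0],[-0.9,-0.127,0.05],[-1,-0.127,0.055],[-1,-0.127,0.055]],"jaw":[-1,-1,-1,-1,-1]}'
python3 go.py 546 -62 125 90
python3 - <<'E'
from h import *
save('scene','s1.png');save('top','t1.png')
a=cv2.imread('pics/scene0.png')
for f,b,o in (('s1',(130,330,160,420),0),('t1',(80,280,220,480),0)):
    a=cv2.imread(f'pics/{f}.png')[b[0]:b[1],b[2]:b[3]]; cv2.imwrite(f'pics/{f}c.png',cv2.resize(a,None,fx=3,fy=3,interpolation=cv2.INTER_CUBIC))
E
```

```text
clock: 3.02
position: [537.7, -49.5, 373.7]
tool_rot: [-2.213, -2.228, -0.0]
ft_force: [-0.3, -0.6, -0.3]
grip_width: 0.0
tip [537.7 -49.5 200.7] clock 3.02 F [-0.3 -0.6 -0.3] q6 1.35 grip 0.0
xyz [-0.084  0.055  0.504] turn [-0.001 -0.001  0.007]
```

View pics/s1c.png

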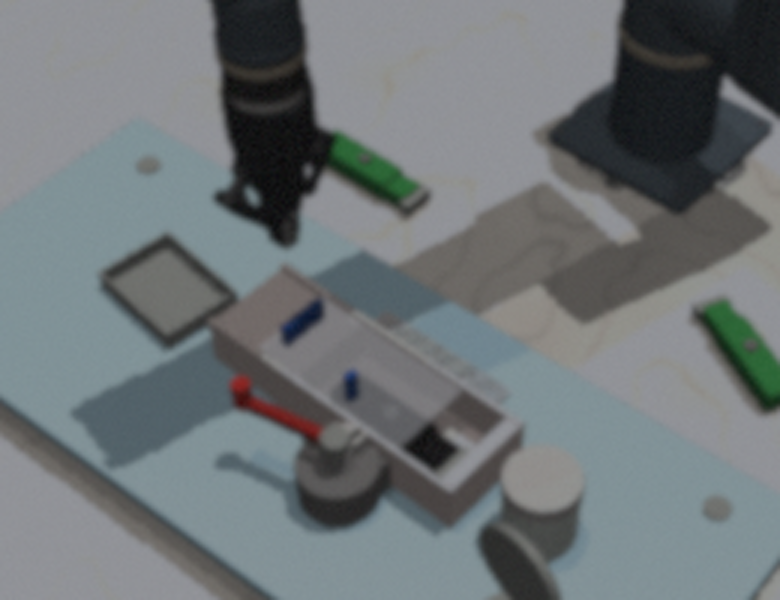

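View pics/t1c.png

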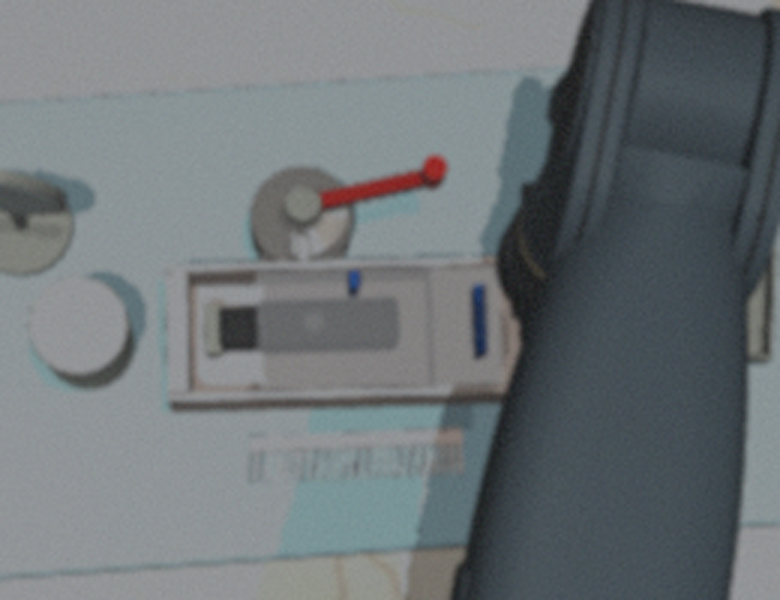

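```bash
python3 - <<'E'
from fit import *
for z in (187,200,213): print(((proj('scene',np.array([537.7,-49.5,z]))-[160,130])*3).round())
E
python3 go.py 546 -62 116 90
```

```text
[286. 251.]
[285. 241.]
[284. 231.]
tip [537.1 -48.9 201.3] clock 3.12 F [-0.5 -0.1  0.6] q6 1.35 grip 0.0
xyz [-0.088  0.059  0.568] turn [-0.    -0.001  0.008]
```

The closed fingertips show at scene crop (287,243), which agrees with a 173 mm tip length. Next I descend behind the rib.

```bash
python3 -m inch '{"turn":[[0,0,0],[0,0,0],[0,0,0],[0,0,0],[0,0,0]],"xyz":[[-0.09,0.06,0],[-0.09,0.06,0.25],[-0.09,0.06,0.45],[-0.09,0.06,0.58],[-0.09,0.06,0.58]],"jaw":[-1,-1,-1,-1,-1]}'
python3 go.py 546 -44 112 90
```

```text
clock: 3.75
position: [545.6, -64.1, 285.0]
tool_rot: [-2.214, -2.224, 0.003]
ft_force: [-0.3, 0.2, -0.1]
grip_width: -0.005
tip [545.6 -64.1 112. ] clock 3.75 F [-0.3  0.2 -0.1] q6 1.33 grip -0.0
xyz [0.134 0.004 0.   ] turn [-0.004 -0.001  0.005]
```

```bash
python3 -m inch '{"turn":[[0,0,0],[0,0,0],[0,0,0],[0,0,0],[0,0,0],[0,0,0]],"xyz":[[0.07,0,0],[0.14,0,0],[0.21,0,0],[0.28,0,0],[0.35,0,0],[0.39,0,0]],"jaw":[-1,-1,-1,-1,-1,-1]}'
python3 -m inch '{"turn":[[0,0,0],[0,0,0],[0,0,0],[0,0,0]],"xyz":[[0.01,0,0],[0.02,0,0],[0.03,0,0],[0.03,0,0]],"jaw":[-1,-1,-1,-1]}'
python3 go.py 546 6 112 90
python3 - <<'E'
from h import *
save('scene','s2.png');
for f,b,o in (('s2',(130,330,160,420),0),):
    a=cv2.imread(f'pics/{f}.png')[b[0]:b[1],b[2]:b[3]]; cv2.imwrite(f'pics/{f}c.png',cv2.resize(a,None,fx=3,fy=3,interpolation=cv2.INTER_CUBIC))
E
```

```text
clock: 4.5
position: [546.1, -5.1, 287.0]
tool_rot: [2.217, 2.226, 0.0]
ft_force: [1.1, -0.8, 0.0]
grip_width: 0.002
clock: 5.0
position: [546.0, -1.4, 286.8]
tool_rot: [-2.217, -2.225, 0.0]
ft_force: [-0.4, -0.7, -0.2]
grip_width: 0.002
tip [546.   -1.4 113.8] clock 5.0 F [-0.4 -0.7 -0.2] q6 1.44 grip 0.0
xyz [0.049 0.    0.012] turn [-0.    -0.     0.003]
```

View pics/s2c.png

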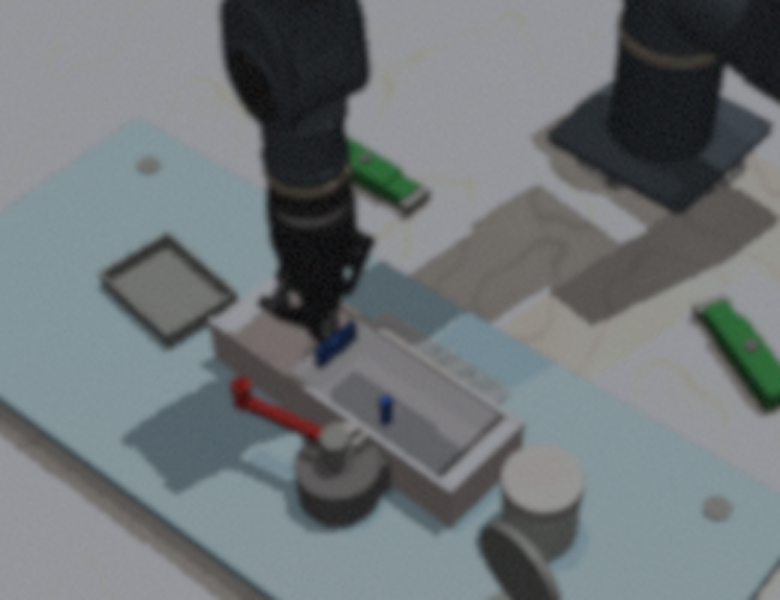

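The rib and lug have moved forward and the cover is nearly shut: the rib is at crop (336,343) and the lug at (386,408). I keep pushing in small steps until I meet the stop.

```bash
for i in 1 2; do python3 -m inch '{"turn":[[0,0,0],[0,0,0],[0,0,0],[0,0,0]],"xyz":[[0.01,0,0],[0.02,0,0],[0.03,0,0],[0.03,0,0]],"jaw":[-1,-1,-1,-1]}' | grep -E 'pos|force'; done
```

```text
position: [546.0, 3.4, 286.8]
ft_force: [-0.5, -0.9, -0.0]
position: [546.0, 6.2, 286.9]
ft_force: [-0.2, -6.9, -0.1]
```

```bash
python3 -m inch '{"turn":[[0,0,0],[0,0,0],[0,0,0]],"xyz":[[0.01,0,0],[0.01,0,0],[0.01,0,0]],"jaw":[-1,-1,-1]}' | grep -E 'pos|force'
python3 -m inch '{"turn":[[0,0,0],[0,0,0],[0,0,0],[0,0,0]],"xyz":[[-0.03,0,0],[-0.1,0,0],[-0.1,0,-0.3],[-0.1,0,-0.6]],"jaw":[-1,-1,-1,-1]}' | grep -E 'pos|force'
python3 - <<'E'
from h import *
save('scene','s3.png');
for f,b,o in (('s3',(180,320,200,400),0),):
    a=cv2.imread(f'pics/{f}.png')[b[0]:b[1],b[2]:b[3]]; cv2.imwrite(f'pics/{f}c.png',cv2.resize(a,None,fx=4,fy=4,interpolation=cv2.INTER_CUBIC))
from fit import *
v=[546.36,65.79,-.0044]
for k,l in model(v,0,.042).items(): print(k,L2W(v,l).round(1),((proj('scene',L2W(v,l))-[200,180])*4).round())
for k in('rib','lug','grip'): print(k,[((np.array(d['pixel'])-[200,180])*4,d['p']) for d in pinpoint('scene',k)][:2])
E
python3 go.py 670 10 200 -165
```

```text
position: [546.0, 6.7, 287.0]
ft_force: [0.1, -9.3, -0.2]
position: [545.7, -5.9, 377.1]
ft_force: [0.3, 0.0, 0.4]
locker [546.4  65.8  50. ] [346. 358.]
pivot [631.5  95.4 119. ] [286. 395.]
rib [546.2  20.8 116. ] [295. 264.]
lug [575.6 109.7 121. ] [361. 352.]
grip [651.8   2.6 134. ] [160. 325.]
c1 [596.9 195.6 106. ] [439. 457.]
c2 [496.9 196.  106. ] [539. 363.]
c3 [ 595.6 -104.4  106. ] [116. 224.]
c4 [ 495.6 -104.   106. ] [219. 147.]
rib [(array([288. , 263.6]), 0.61)]
lug [(array([354.4, 357.2]), 0.82), (array([348. , 359.6]), 0.55)]
grip [(array([168.8, 327.2]), 0.87)]
tip [546.5  -5.9 205.6] clock 7.12 F [ 1.1 -0.2 -0.6] q6 1.43 grip 0.0
xyz [0.103 0.824 0.04 ] turn [ 0.003  0.003 -1.746]
```

View pics/s3c.png

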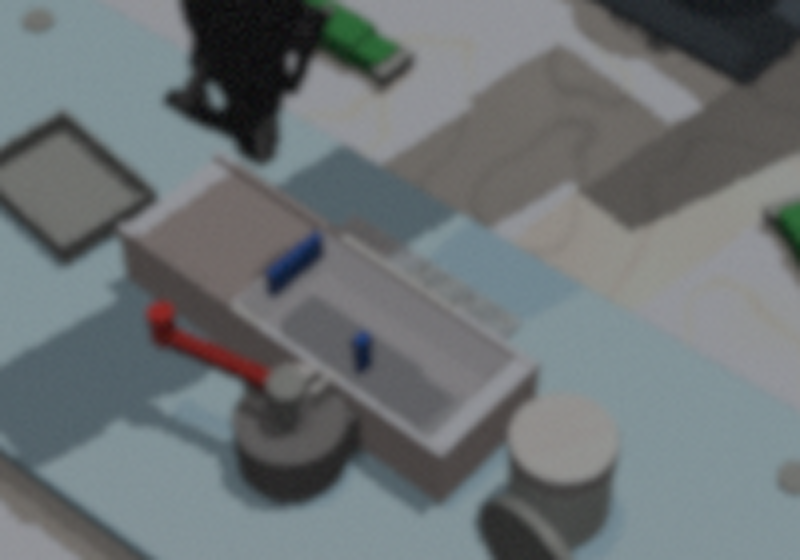

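The rib at crop (295,263) and the lug at (361,350) match the shut prediction of (295,264) and (361,352), and the stop pushed back with about 9 N. The cover is shut. Next I move to the far (+x) side of the knob.

```bash
python3 -m inch '{"turn":[[0,0,-0.17],[0,0,-0.34],[0,0,-0.51],[0,0,-0.68],[0,0,-0.85],[0,0,-0.85]],"xyz":[[0,0.2,0.0],[0.05,0.4,0.0],[0.1,0.6,0.0],[0.13,0.8,0.0],[0.13,0.91,0],[0.13,0.91,0]],"jaw":[-1,-1,-1,-1,-1,-1]}' | grep pos
python3 go.py 682 14.3 200 -167
```

```text
position: [683.0, 14.2, 373.8]
tip [683.   14.2 200.8] clock 7.88 F [ 0.4  0.3 -0.2] q6 0.6 grip 0.0
xyz [ 0.006 -0.004  0.005] turn [-0.    -0.004 -0.865]
```

```bash
python3 -m inch '{"turn":[[0,0,-0.17],[0,0,-0.34],[0,0,-0.51],[0,0,-0.68],[0,0,-0.86],[0,0,-0.86],[0,0,-0.86],[0,0,-0.86],[0,0,-0.86]],"xyz":[[0,0,0],[0,0,0],[0,0,0.0],[0,0,0.1],[0,0,0.2],[0,0,0.35],[0,0,0.5],[0,0,0.51],[0,0,0.51]],"jaw":[-1,-1,-1,-1,-1,-1,-1,-1,-1]}' | grep -E 'pos|force'
cat > wp.py <<'E'
# waypoints in current tool axes for latch list: python3 wp.py off r lat...
from h import *; import sys
off,r=map(float,sys.argv[1:3]); s=get_state(); R=Ro.from_rotvec(s['tool_rot']).as_matrix(); p=s['position']; y0=np.arctan2(R[1,0],R[0,0])
print('tip',(p-[0,0,173]).round(1),'clock',s['clock'],'F',s['ft_force'].round(1),'yaw',np.degrees(y0).round(1),'q6',s['joint_pos'][5].round(2))
rel=p[:2]-[631.5,95.4]; print('r,lat now of tool',np.hypot(*rel).round(1))
for L in map(float,sys.argv[3:]):
    th=-1.313-L; e=np.array([np.cos(th),np.sin(th)]); t=np.array([np.sin(th),-np.cos(th)])
    w=np.array([631.5,95.4])+r*e-off*t; d=R.T@np.array([w[0]-p[0],w[1]-p[1],297-p[2]])/150
    yaw=np.arctan2(t[1],t[0]); dy=(yaw-y0+np.pi)%(2*np.pi)-np.pi
    print(L,w.round(1),'xyz',d.round(3),'turnz',(-dy/np.radians(60)).round(3))
E
python3 wp.py 20 90 0.05 0.15 0.25 0.35 0.45
python3 - <<'E'
from h import *
save('scene','s4.png');
for f,b,o in (('s4',(180,320,200,400),0),):
    a=cv2.imread(f'pics/{f}.png')[b[0]:b[1],b[2]:b[3]]; cv2.imwrite(f'pics/{f}c.png',cv2.resize(a,None,fx=4,fy=4,interpolation=cv2.INTER_CUBIC))
E
```

```text
position: [682.0, 14.1, 300.7]
ft_force: [-0.5, 0.6, 0.7]
tip [682.   14.1 127.7] clock 9.0 F [-0.5  0.6  0.7] yaw -167.3 q6 -0.3
r,lat now of tool 95.7
0.05 [669.6  11.5] xyz [0.084 0.001 0.025] turnz 0.014
0.15 [661.1   8.1] xyz [ 0.145 -0.008  0.025] turnz 0.109
0.25 [652.2   5.6] xyz [ 0.207 -0.012  0.025] turnz 0.205
0.35 [643.1   3.9] xyz [ 0.268 -0.009  0.025] turnz 0.3
0.45 [633.9   3.2] xyz [0.329 0.    0.025] turnz 0.396
```

View pics/s4c.png

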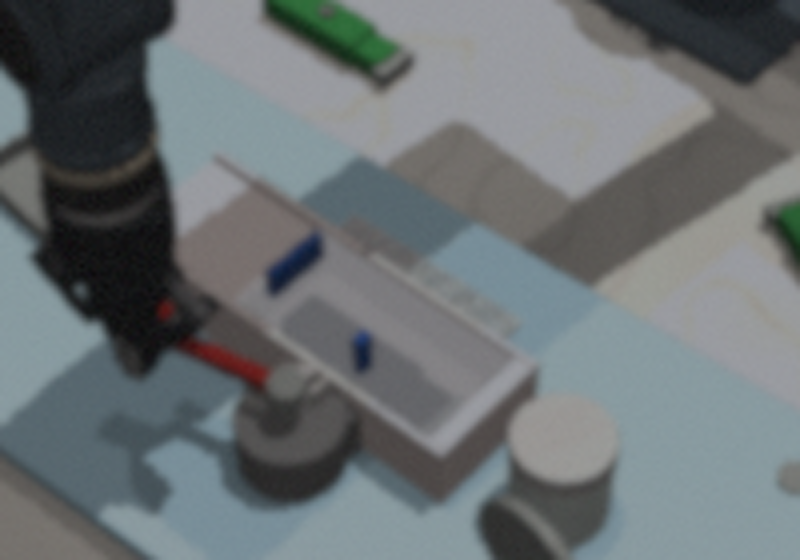

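The fingertip (crop (135,365)) is on the far side of the red knob (165,305), so I begin the swing.

```bash
python3 -m inch '{"turn":[[0,0,0.01],[0,0,0.01],[0,0,0.06],[0,0,0.11],[0,0,0.15],[0,0,0.2],[0,0,0.25],[0,0,0.3],[0,0,0.35],[0,0,0.4]],"xyz":[[0.05,0,0.02],[0.084,0,0.025],[0.115,-0.004,0.025],[0.145,-0.008,0.025],[0.176,-0.011,0.025],[0.207,-0.012,0.025],[0.238,-0.011,0.025],[0.268,-0.009,0.025],[0.299,-0.005,0.025],[0.329,0,0.025]],"jaw":[-1,-1,-1,-1,-1,-1,-1,-1,-1,-1]}' | grep -E 'pos|force'
python3 wp.py 20 90 0.55 0.65 0.75 0.85 0.95
python3 - <<'E'
from h import *
save('scene','s5.png');
for f,b,o in (('s5',(180,320,200,400),0),):
    a=cv2.imread(f'pics/{f}.png')[b[0]:b[1],b[2]:b[3]]; cv2.imwrite(f'pics/{f}c.png',cv2.resize(a,None,fx=4,fy=4,interpolation=cv2.INTER_CUBIC))
E
```

```text
position: [634.6, 2.7, 297.6]
ft_force: [3.2, -1.0, 0.7]
tip [634.6   2.7 124.6] clock 10.3 F [ 3.2 -1.   0.7] yaw 168.7 q6 0.1
r,lat now of tool 92.7
0.55 [624.7   3.5] xyz [ 0.065 -0.008  0.004] turnz 0.09
0.65 [615.6   4.6] xyz [ 0.127 -0.013  0.004] turnz 0.186
0.75 [606.6   6.6] xyz [ 0.188 -0.011  0.004] turnz 0.281
0.85 [597.9   9.6] xyz [ 0.249 -0.003  0.004] turnz 0.377
0.95 [589.5  13.3] xyz [0.309 0.01  0.003] turnz 0.472
```

View pics/s5c.png

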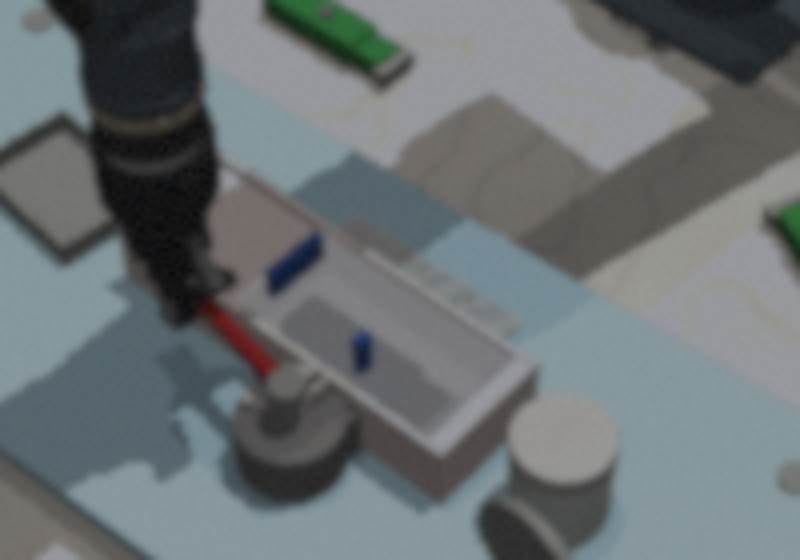

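The swing works at about 3 N. Later the fingertip passes close to the rib (top at z = 128), so I raise the tip to 134 and push on the upright knob only.

```bash
sed -i 's/297-p/307.5-p/' wp.py; python3 -m inch '{"turn":[[0,0,0],[0,0,0]],"xyz":[[0,0,-0.04],[0,0,-0.065]],"jaw":[-1,-1]}' | grep -E 'pos|force'
python3 wp.py 20 94 0.55 0.65 0.75 0.85 0.95
```

```text
position: [634.3, 3.2, 307.2]
ft_force: [0.6, 0.4, 0.0]
tip [634.3   3.2 134.2] clock 10.6 F [0.6 0.4 0. ] yaw 168.8 q6 0.09
r,lat now of tool 92.2
0.55 [ 6.236e+02 -4.000e-01] xyz [ 0.066 -0.037 -0.002] turnz 0.093
0.65 [614.1   0.9] xyz [ 0.13  -0.041 -0.002] turnz 0.188
0.75 [604.7   3.1] xyz [ 0.194 -0.039 -0.002] turnz 0.284
0.85 [595.6   6.2] xyz [ 0.257 -0.03  -0.002] turnz 0.379
0.95 [586.9  10.3] xyz [ 0.319 -0.015 -0.002] turnz 0.475
```

```bash
python3 -m inch '{"turn":[[0,0,0.05],[0,0,0.09],[0,0,0.14],[0,0,0.19],[0,0,0.24],[0,0,0.28],[0,0,0.33],[0,0,0.38],[0,0,0.43],[0,0,0.475]],"xyz":[[0.033,-0.037,0],[0.066,-0.037,0],[0.098,-0.04,0],[0.13,-0.041,0],[0.162,-0.041,0],[0.194,-0.039,0],[0.226,-0.035,0],[0.257,-0.03,0],[0.288,-0.023,0],[0.319,-0.015,0]],"jaw":[-1,-1,-1,-1,-1,-1,-1,-1,-1,-1]}' | grep -E 'pos|force'
python3 wp.py 20 94 1.05 1.15 1.25 1.35 1.45
python3 - <<'E'
from h import *
save('scene','s6.png');
for f,b,o in (('s6',(180,320,200,400),0),):
    a=cv2.imread(f'pics/{f}.png')[b[0]:b[1],b[2]:b[3]]; cv2.imwrite(f'pics/{f}c.png',cv2.resize(a,None,fx=4,fy=4,interpolation=cv2.INTER_CUBIC))
E
```

```text
position: [587.6, 9.8, 308.0]
ft_force: [1.2, -1.7, 2.0]
tip [587.6   9.8 135. ] clock 11.85 F [ 1.2 -1.7  2. ] yaw 140.2 q6 0.6
r,lat now of tool 96.2
1.05 [578.6  15.1] xyz [ 0.069 -0.011  0.003] turnz 0.093
1.15 [570.9  20.8] xyz [ 0.133 -0.015  0.003] turnz 0.189
1.25 [563.7  27.3] xyz [ 0.197 -0.012  0.003] turnz 0.284
1.35 [557.3  34.4] xyz [ 0.26  -0.004  0.002] turnz 0.38
1.45 [551.5  42.1] xyz [0.323 0.012 0.002] turnz 0.475
```

View pics/s6c.png

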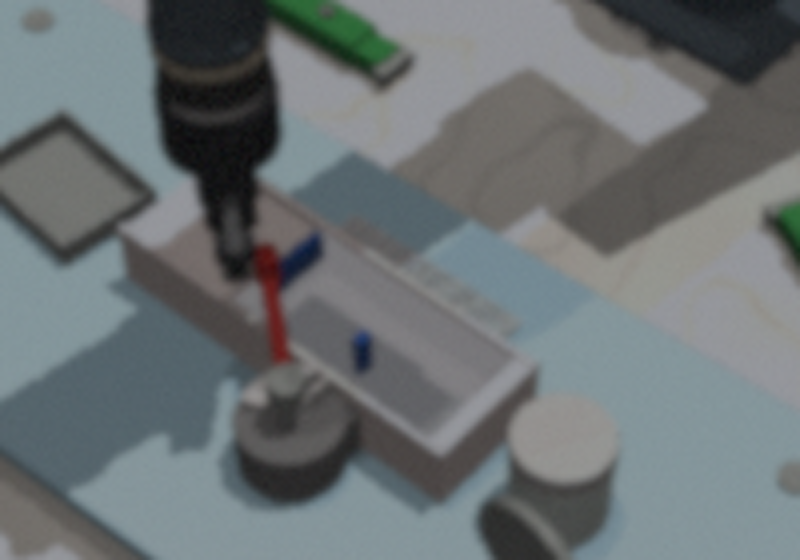

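The knob (crop (267,258)) has risen above the rib and the finger is behind it at (235,265). I continue up to the crest.

```bash
python3 -m inch '{"turn":[[0,0,0.05],[0,0,0.09],[0,0,0.14],[0,0,0.19],[0,0,0.24],[0,0,0.28],[0,0,0.33],[0,0,0.38],[0,0,0.43],[0,0,0.475]],"xyz":[[0.035,-0.007,0],[0.069,-0.011,0],[0.101,-0.014,0],[0.133,-0.015,0],[0.165,-0.014,0],[0.197,-0.012,0],[0.229,-0.009,0],[0.26,-0.004,0],[0.292,0.003,0],[0.323,0.012,0]],"jaw":[-1,-1,-1,-1,-1,-1,-1,-1,-1,-1]}' | grep -E 'pos|force'
python3 wp.py 20 94 1.55 1.65 1.7 1.75 1.8 1.833
python3 - <<'E'
from h import *
save('scene','s7.png');
for f,b,o in (('s7',(180,320,200,400),0),):
    a=cv2.imread(f'pics/{f}.png')[b[0]:b[1],b[2]:b[3]]; cv2.imwrite(f'pics/{f}c.png',cv2.resize(a,None,fx=4,fy=4,interpolation=cv2.INTER_CUBIC))
E
```

```text
position: [551.0, 42.6, 307.0]
ft_force: [-0.0, -1.0, 1.4]
tip [551.   42.6 134. ] clock 13.15 F [-0.  -1.   1.4] yaw 111.8 q6 1.15
r,lat now of tool 96.3
1.55 [546.6  50.3] xyz [ 0.059 -0.008 -0.003] turnz 0.097
1.65 [542.5  59. ] xyz [ 0.123 -0.011 -0.003] turnz 0.192
1.7 [540.8  63.5] xyz [ 0.155 -0.011 -0.003] turnz 0.24
1.75 [539.4  68.1] xyz [ 0.187 -0.009 -0.003] turnz 0.288
1.8 [538.1  72.7] xyz [ 0.218 -0.005 -0.003] turnz 0.335
1.833 [537.4  75.8] xyz [ 0.239 -0.002 -0.003] turnz 0.367
```

View pics/s7c.png

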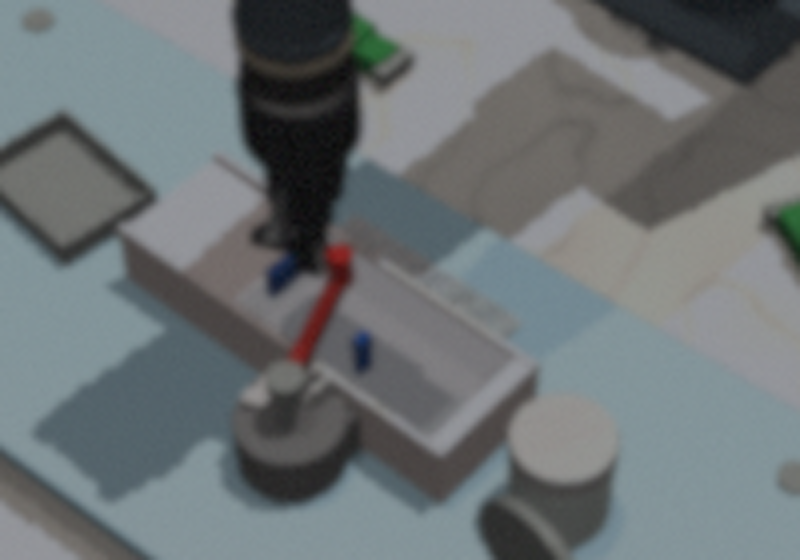

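The handle is on the crest with the rib clear behind it. I bring it over towards the notch.

```bash
python3 -m inch '{"turn":[[0,0,0.05],[0,0,0.1],[0,0,0.15],[0,0,0.19],[0,0,0.24],[0,0,0.29],[0,0,0.33],[0,0,0.33]],"xyz":[[0.03,-0.005,0],[0.059,-0.008,0],[0.091,-0.01,0],[0.123,-0.011,0.01],[0.155,-0.011,0.02],[0.187,-0.009,0.03],[0.21,-0.006,0.03],[0.21,-0.006,0.03]],"jaw":[-1,-1,-1,-1,-1,-1,-1,-1]}' | grep -E 'pos|force'
python3 wp.py 20 94 1.8 1.833 1.85
python3 - <<'E'
from h import *
save('scene','s8.png');
for f,b,o in (('s8',(180,320,200,400),0),):
    a=cv2.imread(f'pics/{f}.png')[b[0]:b[1],b[2]:b[3]]; cv2.imwrite(f'pics/{f}c.png',cv2.resize(a,None,fx=4,fy=4,interpolation=cv2.INTER_CUBIC))
from fit import *
v=[546.36,65.79,-.0044]
for L,l in ((1.65,7),(1.74,0),(1.833,-5),(1.833,7)): print(L,l,((proj('scene',L2W(v,model(v,0,L,l)['grip']))-[200,180])*4).round())
E
```

```text
position: [538.2, 71.7, 301.9]
ft_force: [-0.5, -0.3, 0.4]
tip [538.2  71.7 128.9] clock 14.2 F [-0.5 -0.3  0.4] yaw 92.1 q6 1.54
r,lat now of tool 96.2
1.8 [538.1  72.7] xyz [ 0.007 -0.001 -0.037] turnz 0.008
1.833 [537.4  75.8] xyz [ 0.027 -0.004 -0.037] turnz 0.04
1.85 [537.1  77.4] xyz [ 0.038 -0.006 -0.037] turnz 0.056
1.65 7 [364. 275.]
1.74 0 [375. 288.]
1.833 -5 [386. 299.]
1.833 7 [385. 287.]
```

View pics/s8c.png

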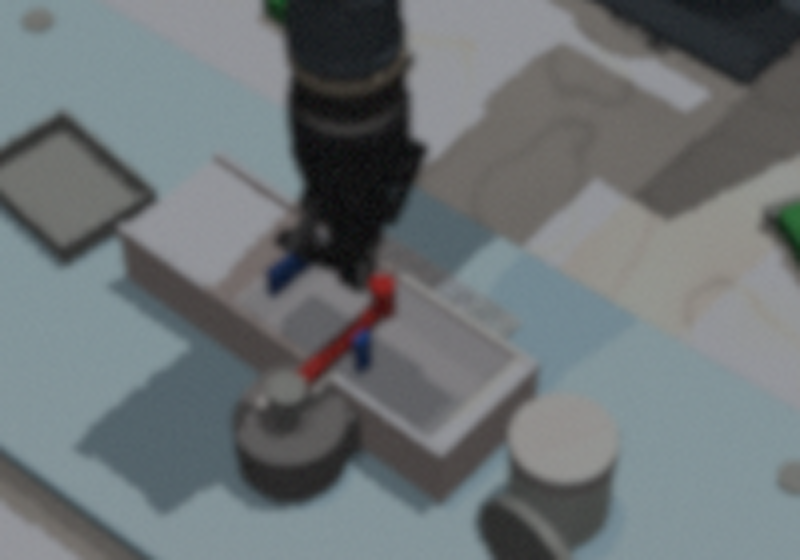

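The knob is at crop (381,296), near the predicted notch position (386,299), and the force is almost zero. I push a few millimetres more to feel the notch wall or the stop.

```bash
python3 -m inch '{"turn":[[0,0,0.02],[0,0,0.03],[0,0,0.03]],"xyz":[[0.01,0,0],[0.02,0,0],[0.02,0,0]],"jaw":[-1,-1,-1]}' | grep -E 'pos|force'
python3 -m inch '{"turn":[[0,0,0],[0,0,0],[0,0,0]],"xyz":[[0.01,0,0],[0.02,0,0],[0.02,0,0]],"jaw":[-1,-1,-1]}' | grep -E 'pos|force'
```

```text
position: [538.2, 74.5, 301.9]
ft_force: [-0.5, -1.2, 0.6]
position: [538.3, 77.7, 301.9]
ft_force: [-0.1, -1.0, -0.5]
```

```bash
python3 -m inch '{"turn":[[0,0,0],[0,0,0],[0,0,0]],"xyz":[[0.01,0,0],[0.013,0,0],[0.013,0,0]],"jaw":[-1,-1,-1]}' | grep -E 'pos|force'
python3 - <<'E'
from h import *
save('scene','s9.png');
for f,b,o in (('s9',(180,320,200,400),0),):
    a=cv2.imread(f'pics/{f}.png')[b[0]:b[1],b[2]:b[3]]; cv2.imwrite(f'pics/{f}c.png',cv2.resize(a,None,fx=4,fy=4,interpolation=cv2.INTER_CUBIC))
E
```

```text
position: [538.2, 79.5, 302.0]
ft_force: [0.0, 0.3, 1.3]
```

View pics/s9c.png

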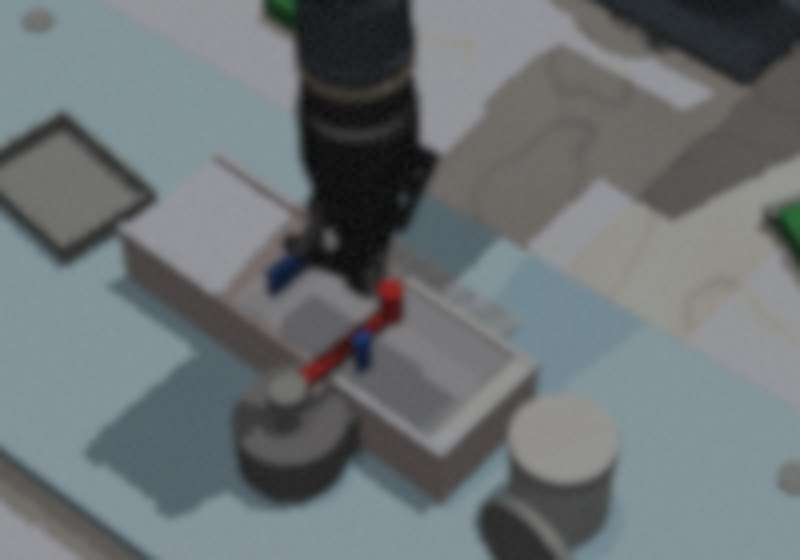

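```bash
python3 -m inch '{"turn":[[0,0,0],[0,0,0],[0,0,0]],"xyz":[[0.01,0,0],[0.013,0,0],[0.013,0,0]],"jaw":[-1,-1,-1]}' | grep -E 'pos|force'
python3 -m inch '{"turn":[[0,0,0],[0,0,0],[0,0,0]],"xyz":[[0.01,0,0],[0.013,0,0],[0.013,0,0]],"jaw":[-1,-1,-1]}' | grep -E 'pos|force'
```

```text
position: [538.2, 81.0, 302.0]
ft_force: [-0.8, -3.1, -0.0]
position: [538.2, 82.3, 302.0]
ft_force: [-2.2, -6.1, 1.5]
```

The finger has met the hard stop (6 N, rising). I back off, lift clear and check.

```bash
python3 -m inch '{"turn":[[0,0,0],[0,0,0],[0,0,0],[0,0,0],[0,0,0],[0,0,0],[0,0,0]],"xyz":[[-0.03,0,0],[-0.08,0,0],[-0.08,0,-0.2],[-0.08,0,-0.5],[-0.3,-0.3,-0.7],[-0.7,-0.7,-0.7],[-0.9,-0.9,-0.7]],"jaw":[-1,-1,-1,-1,-1,-1,-1]}' | grep -E 'pos|force'
python3 - <<'E'
from fit import *
save('scene','s10.png');save('top','t10.png')
a=cv2.imread('pics/s10.png')[180:320,200:400]; cv2.imwrite('pics/s10c.png',cv2.resize(a,None,fx=4,fy=4,interpolation=cv2.INTER_CUBIC))
a=cv2.imread('pics/t10.png')[80:280,220:480]; cv2.imwrite('pics/t10c.png',cv2.resize(a,None,fx=3,fy=3,interpolation=cv2.INTER_CUBIC))
v=[546.36,65.79,-.0044]
for L,l in ((1.7,0),(1.833,-5),(1.833,0),(1.833,7)): 
  g=L2W(v,model(v,0,L,l)['grip'])
  print(L,l,((proj('scene',g)-[200,180])*4).round(),((proj('top',g)-[220,80])*3).round())
E
```

```text
position: [404.9, -50.6, 407.9]
ft_force: [0.1, -0.5, 0.4]
1.7 0 [371. 285.] [323. 333.]
1.833 -5 [386. 299.] [305. 336.]
1.833 0 [385. 294.] [305. 335.]
1.833 7 [385. 287.] [306. 333.]
```

View pics/s10c.png

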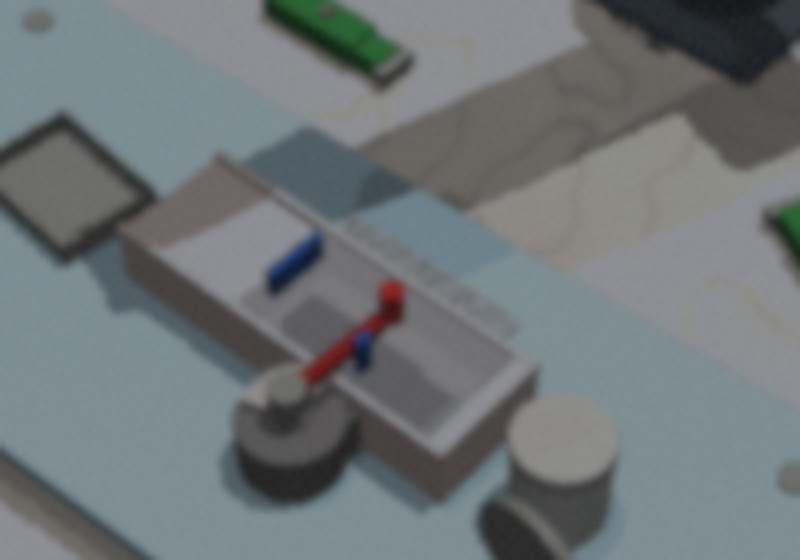

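View pics/t10c.png

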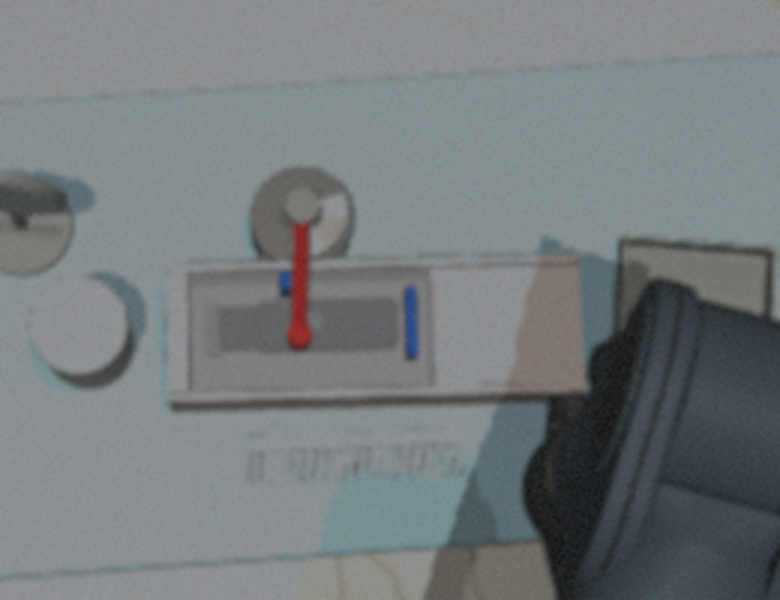

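The handle lies across the cover beside the lug. The knob is at top crop (299,335) and scene crop (391,302), which matches the lowered position. The rib and lug are still in their shut positions, the trimmer is visible under the frosted cover, and the jar, mirror, dish and comb look unmoved. I hand in.

Run:
```python
from h import *
s=get_state(); print(s['clock'],s['ft_force'].round(1)); print(hand_in())
```

```text
17.15 [0.1 0.9 0.1]
the job is handed in; nothing more can be done
None
```

I slid the cover shut and swung the red handle over its cam into the notch, then backed the arm away and handed in at 17 s. The hand-in gave no verdict.

- **Cover:** I pushed it by the rib until it met its stop at about 9 N. In the scene picture the rib and lug landed within about 2 px of where a shut cover should put them, and they stayed there to the end.
- **Handle:** I pushed the knob with closed fingers, with the tip raised to clear the rib. I then pressed to the hard stop at about 6 N. In the last scene picture the knob is about 5 enlarged (4x) pixels from its predicted notch position, slightly past it towards the stop at about 1.87 rad. The handle's height was judged only from that picture, where it fits the dropped position.
- **Everything else:** In the last pictures the trimmer lies under the cover and the jar, dish, comb and mirror look where they were. I judged these four by eye and did not measure them.

No check failed. The locker pose fit was off by up to 3 px at the far corners, but the contacts came where it predicted.

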